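Reset the toothbrushing station

ROBOT

A 6-joint arm with a two-finger parallel gripper is mounted at the origin on the work surface. World frame = base frame: x ahead of the robot, y to its left, z up, the work surface at z = 0. Lengths are in mm, angles in rad, forces in N, time in s.
With the tool pointing down it reaches from about 300 to 750 mm from the base axis. Payload 8.5 kg.
Tool frame: the origin (TCP) lies at the very end of the fingers, on their centre line; the grasp point (between the pads) lies 19 mm behind it; z points along the fingers, x is the direction in which the jaws open and shut, and the axes are right-handed (so a half turn about z gives the same grasp; the last joint's range is limited). The gripper opens to 85 mm and grips with 20 to 120 N. Pads are 22 mm wide; open, the fingers measure 114 mm over their backs; the gripper's body (76 mm by 85 mm) begins 54 mm behind the grasp point. The pads swing forward as they close: fully open they stand 13 mm farther back than shut.
Start: joints at [-1.347, 0.381, 1.297, -0, 1.464, -0.215], TCP at [233.661, -497.878, 231.322] pointing down, gripper open.
Joint ranges: [-3.11, 3.11], [-0.89, 2.33], [0.22, 2.48], [-1.42, 4.56], [0.17, 2.85], [-2.88, 2.88]. Speed limits (rad/s): [2.39, 2.39, 3.14, 3.14, 3.14, 3.14].

INTERFACE

Orientations are given as [roll, pitch, yaw] about the fixed x, y, z axes, in that order (R = Rz(yaw) Ry(pitch) Rx(roll)).
In Python, from bench import status, viewer, env gives the robot as it stands.
- The arm moves only by the tool arm_command, never from a script. Its argument "motion" is a list of rows, each a list of 6 numbers: the shift along the world's x, y, z in m, then the turn, a rotation vector about the world's x, y, z in rad. In form: [[dx, dy, dz, rx, ry, rz], ...]. A call has 1 to 20 rows; each row is the pose to reach, as a shift and turn from the pose commanded when the call began; what a row does not reach only later rows make up. A row lasts 1/8 s, in which the tool goes at most 62.5 mm and 10.7 degrees, less where a joint would pass 70% of its speed; a pose out of reach is approached as far as the arm can. A call with a gripper value outside its range is refused whole. "fingers" is the opening, from 0 (shut) to 1 (fully open), set as the call begins (left out, the last holds). The fingers move at their own pace and stop on an object; "grip_force" is the grip in N (left out, the last holds). Time passes only in rows, so rows that repeat a pose let the fingers close. It gives the time, the measured TCP pose, the force and the opening at its end, in the units of the state.
- status.get_state(): the state, without advancing time (a new reading comes with each control period).
- viewer.capture(name): name is "side" or "top"; returns the picture (480x640x3 uint8, blue, green, red); there is no depth.
- viewer.camera_params(name): a dict with "camera_matrix" (3x3 intrinsics, pixels), "dist" ([k1, k2, p1, p2, k3] as OpenCV has them; the pictures are not rectified), "origin" and "rotation" of the camera in the world. Camera axes: x right, y down, z forward; pixel columns grow to the right and rows downward; lengths in mm; the calibration is good to about 2 mm. A picture is of the moment at which its call begins. camera_params takes no time and is no camera call.
- env.close_job(): hands the job in, once; it reports no verdict.
Trained networks look in the newest picture that a camera, given by its name, has taken for a name from the list of things; names that differ only in an ending like _2 or _b are one class to them, and where a whole thing is asked for, a point or a joint stands for the part that bears it (a point fixed in the world has none). Each returns a list of dicts, best first, with "score" (0 to 1); they miss things now and then, are a little off and sometimes report something else, mostly with a low value. They report only what shows in the picture. A call takes as long as a camera call. They do not tell look-alikes from the thing itself.
- viewer.recognise(name, camera): "bbox" ([left, top, right, bottom] in pixels, round what is visible of it).
- viewer.landmark_of(name, camera): "pixel" ([column, row] in pixels: a listed point, or the origin of a listed thing).
The state is a dict: "t": time; "joint_positions": joint angles; "joint_vel": joint speeds; "joint_efforts": joint torques, N m; "eef_pos": TCP position; "tcp_rot": TCP orientation; "ft_force": force on the tool from outside, world axes, zero at the start; "wrist_torque": the same for the moment, N m; "finger_gap": finger opening in mm.
Only numpy, scipy, OpenCV 4.12 (cv2) and the standard library are available. Lean on these libraries where they do the work, as an engineer would, in place of code of your own. Each camera call takes 0.05 s, during which the arm holds its last target. There are 200 camera calls.

TASK

Get the brushing station ready for the next class: slide the brush cassette's cover fully open, lay every toothbrush lying on the counter (not the stock in the red basket) flat in a compartment of its own with its head at the blue end and its neck down in the blue comb, then slide the cover fully shut. Gather the handled rinse mugs into one upright stack centred on the black coaster, each nested fully home in the one below with its handle turned well clear of its neighbour's handle; the mugs may be done before, between or after the brushes. Leave the tumbler, the blue carton, the small white box and the soap where they are.

Things in the scene. Friction and masses are not known exactly. Their poses are not given: they have to be found in the camera images.
- cassette: Fixed low tray; origin on the table, centre of its open part (200 mm along own x, 192 mm along y, walls 22 mm high, floor 5 mm up). +x points to its blue end. Four brush compartments run along x, with middles at x = 0, y = -60, -20, +20, +60 mm, each a slot in two cross combs; clear floor between the combs. On the -y side a grey dock, 192 mm wide, 22 mm high, where the cover parks.
- neck_comb (a point): Middle of the blue comb, on the tray floor, at cassette x = +38 mm: 10 mm thick, 9 mm high, four slots 12 mm wide at cassette y = -60, -20, +20, +60 mm for brush necks (a handle is too wide). Brush heads lie beyond it, at the blue end.
- handle_comb (a point): Middle of the grey comb, on the tray floor, at cassette x = -60 mm: 10 mm thick, 10 mm high, four slots 22 mm wide at cassette y = -60, -20, +20, +60 mm for brush handles.
- cover (a joint): Clear flat sliding cover of the cassette (200 x 192 mm, 4 mm thick, underside 24 mm above the table). Value in m: 0 = fully shut over the compartments, 0.19 = fully open, parked over the dock (it slides along the cassette's own -y). It slides stiffly, with about 1.5 N friction, and stays where it is left.
- cover_grip (a point): Top centre of the orange bar on the cover, 54 mm above the table. The bar is 60 mm long (cassette x), 14 mm thick (cassette y), 26 mm high above the cover; it moves with the cover, which is centred under it.
- brush_blue: Blue toothbrush, 170 mm long, 25 g, lying bristles up (may be absent; may get knocked aside). Origin: underside, half-length; x to the head, z up. Handle x = -85 to +20 mm, 14 wide, 12 high; neck +20 to +57, 7 wide, 8 high; head +57 to +85, 12 wide, 14 high with bristles. Balance point x = -20 mm.
- brush_blue_head (a point): Middle of the blue brush's head (x = 71 mm, 6 mm above the underside).
- brush_green: Green toothbrush, 170 mm long, 25 g, lying bristles up (may be absent; may get knocked aside). Origin: underside, half-length; x to the head, z up. Handle x = -85 to +20 mm, 14 wide, 12 high; neck +20 to +57, 7 wide, 8 high; head +57 to +85, 12 wide, 14 high with bristles. Balance point x = -20 mm.
- brush_green_head (a point): Middle of the green brush's head (x = 71 mm, 6 mm above the underside).
- brush_orange: Orange toothbrush, 170 mm long, 25 g, lying bristles up (may be absent; may get knocked aside). Origin: underside, half-length; x to the head, z up. Handle x = -85 to +20 mm, 14 wide, 12 high; neck +20 to +57, 7 wide, 8 high; head +57 to +85, 12 wide, 14 high with bristles. Balance point x = -20 mm.
- brush_orange_head (a point): Middle of the orange brush's head (x = 71 mm, 6 mm above the underside).
- brush_yellow: Yellow toothbrush, 170 mm long, 25 g, lying bristles up (may be absent; may get knocked aside). Origin: underside, half-length; x to the head, z up. Handle x = -85 to +20 mm, 14 wide, 12 high; neck +20 to +57, 7 wide, 8 high; head +57 to +85, 12 wide, 14 high with bristles. Balance point x = -20 mm.
- brush_yellow_head (a point): Middle of the yellow brush's head (x = 71 mm, 6 mm above the underside).
- mug_red: Red plastic rinse mug, 140 g, may be absent; all mugs have one shape. Origin: centre of underside; z up, x to the handle. 86 mm high; tapers from 44 mm diameter at the foot to 58 at 52 mm height; upright rim band 67 mm in diameter from 62 to 86 mm height. Wall 3 mm; inner floor 34 mm above the underside, so a nested mug stands 34 mm higher.
- mug_red_handle (a point): Top of the red mug's handle's outer end, 56 mm from the axis, at rim height. Handle 14 mm wide: a bar at 76 to 86 mm height reaching 60 mm from the axis, and a grip hanging from it (52 to 60 mm from the axis) down to 22 mm height. Nested with handles within about 16 degrees of each other, the upper lands on the lower and stands too high.
- mug_teal: Teal plastic rinse mug, 140 g, may be absent; all mugs have one shape. Origin: centre of underside; z up, x to the handle. 86 mm high; tapers from 44 mm diameter at the foot to 58 at 52 mm height; upright rim band 67 mm in diameter from 62 to 86 mm height. Wall 3 mm; inner floor 34 mm above the underside, so a nested mug stands 34 mm higher.
- mug_teal_handle (a point): Top of the teal mug's handle's outer end, 56 mm from the axis, at rim height. Handle 14 mm wide: a bar at 76 to 86 mm height reaching 60 mm from the axis, and a grip hanging from it (52 to 60 mm from the axis) down to 22 mm height. Nested with handles within about 16 degrees of each other, the upper lands on the lower and stands too high.
- mug_violet: Violet plastic rinse mug, 140 g, may be absent; all mugs have one shape. Origin: centre of underside; z up, x to the handle. 86 mm high; tapers from 44 mm diameter at the foot to 58 at 52 mm height; upright rim band 67 mm in diameter from 62 to 86 mm height. Wall 3 mm; inner floor 34 mm above the underside, so a nested mug stands 34 mm higher.
- mug_violet_handle (a point): Top of the violet mug's handle's outer end, 56 mm from the axis, at rim height. Handle 14 mm wide: a bar at 76 to 86 mm height reaching 60 mm from the axis, and a grip hanging from it (52 to 60 mm from the axis) down to 22 mm height. Nested with handles within about 16 degrees of each other, the upper lands on the lower and stands too high.
- coaster: Fixed black rubber coaster, a disc 90 mm in diameter, 6 mm thick. Origin: centre of its underside, on the table.
- tumbler: Green glass tumbler without handle, 68 mm in diameter, 95 mm high; not part of the job. Origin: centre of the underside.
- paste_carton: Blue carton, 45 x 170 x 38 mm; not part of the job. Origin: centre of the underside.
- floss_box: Small white box, 50 x 45 x 20 mm; not part of the job. Origin: centre of the underside.
- soap: Amber soap bottle, 64 mm in diameter, 150 mm high; not part of the job. Origin: centre of the underside.
There are look-alikes about, which are no part of the job. There is more than one size of the brush_blue; the job needs the smaller.

How it is judged:
By the outcome, as a careful person would: the job done as asked, in the order asked, and still so for the second after the job is handed in, with the robot touching nothing.
Of brush_blue, brush_green, brush_orange, brush_yellow only 3 to 4 are there at a start; the rules pass over those that are not, and their reading is None.
Of mug_red, mug_teal, mug_violet only 2 to 3 are there at a start; the rules pass over those that are not, and their reading is None.
At some moment in a run one of brush_blue, brush_green, brush_orange, brush_yellow may be knocked a few centimetres aside while the robot is not near it.
It also fails if it takes over 210 s, if anything falls off the work surface, if the arm or the gripper's body presses on something with over 40 N, if the wrist force passes 120 N, or if a joint passes its speed limit or range.

## Working session

There is one attempt and no reset: what is moved stays moved. The work goes in short steps, Python scripts to look and compute and a tool call to move; the robot and the scene stay as the last step left them, time stands still between calls to the robot, and variables do not carry over. Pictures are saved under pics/ and viewed, about 12 in all and at most 16, crops included, and the job is handed in when it is done.

Besides the shell and the picture viewer there is one more tool, called after "Call:" in YAML: its name, and indented under it one key for each argument. arm_command: Moves the arm, as the interface text tells. Its arguments: {"type":"object","properties":{"motion":{"type":"array","items":{"type":"array","items":{"type":"number"}}},"fingers":{"type":"number"},"grip_force":{"type":"number"}},"required":["motion"]}

```bash
ls; mkdir -p pics
cat > h.py <<'E'
import numpy as np, cv2
from bench import status, viewer, env
def P(c):
    p=viewer.camera_params(c); return np.array(p["camera_matrix"],float),np.array(p["dist"],float),np.array(p["origin"],float),np.array(p["rotation"],float)
def w(px,z,c="top"):
    K,d,o,R=P(c); u=cv2.undistortPoints(np.array([[px]],float),K,d)[0,0]
    r=R@np.array([u[0],u[1],1]); return o+r*(z-o[2])/r[2]
def pix(X,c="top"):
    K,d,o,R=P(c); Rc=R.T; t=-Rc@o
    return cv2.projectPoints(np.array([X],float),cv2.Rodrigues(Rc)[0],t,K,d)[0][0,0]
def lm(n,z,c="top",k=3):
    return [(round(a["score"],2),np.round(a["pixel"]).astype(int).tolist(),np.round(w(a["pixel"],z,c)[:2]).astype(int).tolist()) for a in viewer.landmark_of(n,c)[:k]]
E
python3 - <<'E'
from h import *
for c in("top","side"):
    cv2.imwrite(f"pics/{c}0.png",viewer.capture(c)); K,d,o,R=P(c); print(c,o,R.tolist(),K[0,0])
for b in("blue","green","orange","yellow"):
    print(b,lm("brush_"+b,0),lm(f"brush_{b}_head",6))
for b in("red","teal","violet"): print(b,lm("mug_"+b,0),lm(f"mug_{b}_handle",86))
for n,z in(("cassette",0),("neck_comb",5),("handle_comb",5),("cover_grip",54),("coaster",0),("tumbler",0),("paste_carton",0),("floss_box",0),("soap",0)): print(n,lm(n,z))
print(status.get_state())
E
```

```text
pics
top [421.52871934 166.82741628 944.10157557] [-3.030861526134698, 0.015879013994581248, -1.5620276648165494] 435.27346447474923
side [-560.00724281   73.26830573 1026.41178037] [-2.2926488902748847, 0.003075192184928577, -1.4948041853305964] 585.9288254921652Traceback (most recent call last):
  File "<stdin>", line 5, in <module>
  File "h.py", line 12, in lm
    return [(round(a["score"],2),np.round(a["pixel"]).astype(int).tolist(),np.round(w(a["pixel"],z,c)[:2]).astype(int).tolist()) for a in viewer.landmark_of(n,c)[:k]]
                                                                                    ~^^^^^^^^^^^^^^^^
  File "h.py", line 7, in w
    r=R@np.array([u[0],u[1],1]); return o+r*(z-o[2])/r[2]
                                                     ~^^^
IndexError: invalid index to scalar variable.
```

```bash
sed -i 's/np.array(p\["rotation"\],float)$/Rot.from_euler("xyz",p["rotation"]).as_matrix()/; 1a from scipy.spatial.transform import Rotation as Rot' h.py
python3 - <<'E'
from h import *
for b in("blue","green","orange","yellow"):
    print(b,lm("brush_"+b,0),lm(f"brush_{b}_head",6))
for b in("red","teal","violet"): print(b,lm("mug_"+b,0),lm(f"mug_{b}_handle",86))
for n,z in(("cassette",0),("neck_comb",5),("handle_comb",5),("cover_grip",54),("coaster",0),("tumbler",0),("paste_carton",0),("floss_box",0),("soap",0)): print(n,lm(n,z))
s=status.get_state();print(s['t'],s['eef_pos'],s['tcp_rot'],s['finger_gap'],s['ft_force'])
E
```

```text
blue [(0.64, [259, 366], [256, 304]), (0.56, [388, 250], [506, 28])] [(0.97, [219, 394], [195, 388]), (0.94, [422, 254], [498, -46]), (0.61, [511, 245], [518, -244])]
green [(0.76, [393, 187], [647, 14]), (0.48, [387, 288], [423, 30]), (0.35, [211, 195], [627, 420])] [(0.68, [362, 185], [650, 83])]
orange [(0.9, [387, 283], [434, 30]), (0.2, [406, 128], [785, -17])] [(0.65, [420, 292], [416, -40])]
yellow [(0.61, [522, 241], [527, -272]), (0.56, [389, 218], [577, 24])] [(0.7, [357, 223], [564, 96])]
red [] [(0.23, [236, 220], [556, 343])]
teal [(0.73, [235, 222], [567, 363])] [(0.61, [213, 194], [609, 393]), (0.16, [294, 215], [568, 226])]
violet [(0.59, [512, 228], [557, -252]), (0.4, [398, 187], [647, 5])] [(0.68, [388, 288], [424, 40]), (0.6, [270, 183], [633, 277])]
cassette [(0.78, [514, 242], [525, -253])]
neck_comb [(0.88, [512, 227], [558, -248])]
handle_comb [(0.73, [512, 272], [458, -246]), (0.19, [212, 196], [624, 415])]
cover_grip [(0.62, [523, 243], [517, -248])]
coaster [(0.67, [306, 277], [447, 204]), (0.33, [512, 225], [563, -251])]
tumbler [(0.87, [332, 139], [757, 151])]
paste_carton [(0.79, [406, 131], [777, -17])]
floss_box [(0.65, [468, 146], [744, -158])]
soap [(0.76, [130, 255], [490, 599]), (0.71, [359, 224], [563, 91])]
1.3 [ 233.65983589 -497.85713291  231.28980386] [-3.14155114e+00  8.47910275e-05 -1.13201711e+00] 85.20220575992715 [ 0.14965139 -0.92961741  0.25188138]
```

View pics/top0.png

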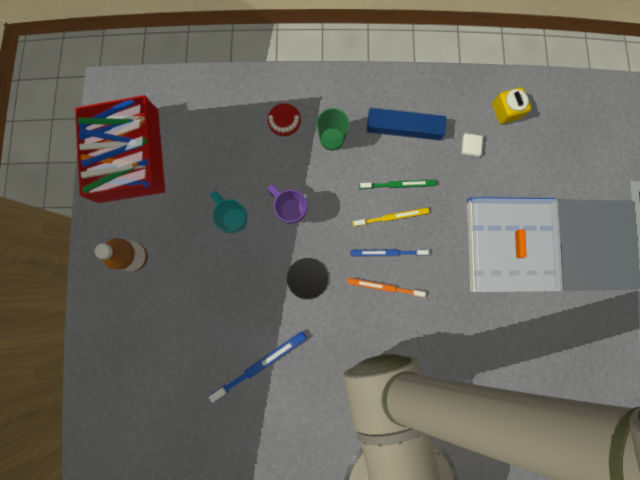

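View pics/side0.png

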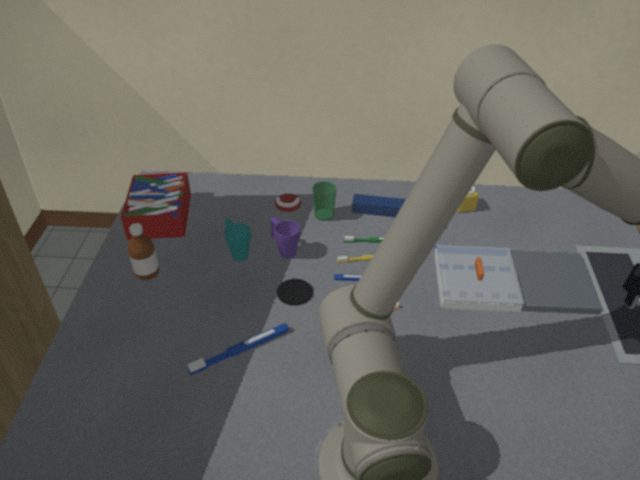

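Run:
```python
from h import *
im=cv2.imread("pics/top0.png")
cv2.imwrite("pics/crop_tray.png",cv2.resize(im[190:300,455:640],None,fx=4,fy=4,interpolation=cv2.INTER_CUBIC))
cv2.imwrite("pics/crop_br.png",cv2.resize(im[170:310,200:440],None,fx=3.3,fy=3.3,interpolation=cv2.INTER_CUBIC))
hsv=cv2.cvtColor(im,cv2.COLOR_BGR2HSV)
H={'green':(55,75),'yellow':(20,30),'blue':(105,122),'orange':(5,15)}
for n,(a,b) in H.items():
    m=cv2.inRange(hsv,(a,110,60),(b,255,255)); m[:170]=0;m[310:]=0;m[:,:340]=0;m[:,445:]=0
    ys,xs=np.nonzero(m)
    # project pixels to z=8, fit
    X=np.array([w((x,y),9)[:2] for x,y in zip(xs,ys)])
    c=np.median(X,0); X=X[np.linalg.norm(X-c,axis=1)<130]
    u=np.linalg.svd(X-X.mean(0),full_matrices=False)[2][0]; t=(X-X.mean(0))@u
    print(n,len(X),X.mean(0).round(),u.round(3),(X.mean(0)+u*t.min()).round(),(X.mean(0)+u*t.max()).round(),round(np.ptp(t)))
```

```text
green 246 [651.  -6.] [-0.05   0.999] [655. -78.] [646.  91.] 169
yellow 337 [581.   7.] [ 0.189 -0.982] [562. 106.] [594. -62.] 171
blue 223 [500.  40.] [ 0.019 -1.   ] [498. 108.] [501. -30.] 139
orange 337 [428.  49.] [0.17  0.985] [416. -24.] [440. 117.] 143
```

View pics/crop_tray.png

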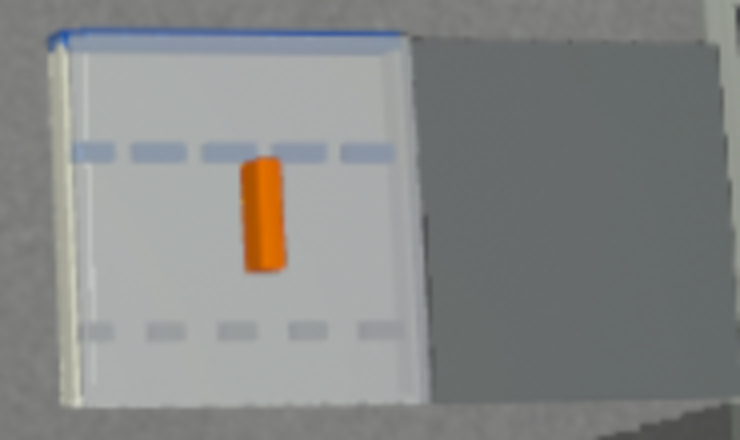

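View pics/crop_br.png

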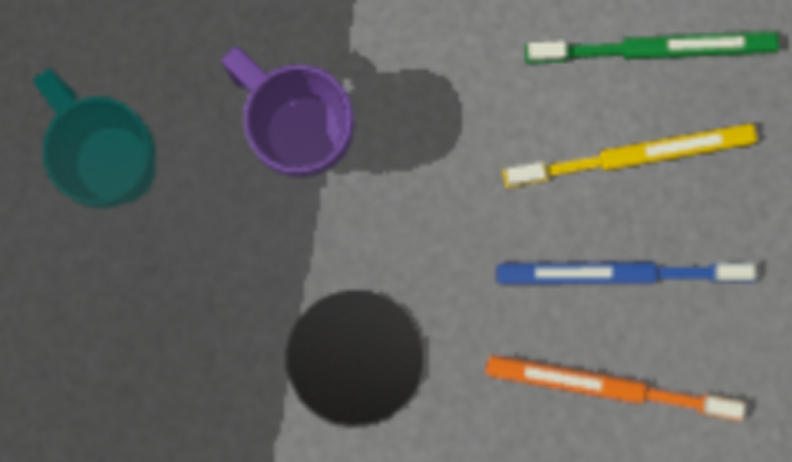

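Run:
```python
from h import *
n=[w((455+x/4,190+152/4),14)[:2] for x in(122.5,194,264,333)]
g=[w((455+x/4,190+331/4),15)[:2] for x in(130,201,273,343)]
A=np.array([(38,y) for y in(60,20,-20,-60)]+[(-60,y) for y in(60,20,-20,-60)],float);B=np.array(n+g)
M,_=cv2.estimateAffinePartial2D(A,B); print(M, np.degrees(np.arctan2(M[1,0],M[0,0])),np.hypot(M[0,0],M[1,0])); print((A@M[:,:2].T+M[:,2]-B).round(1))
print("bar",w((521,243),54), [w((455+x/4,190+y/4),54)[:2].round() for x,y in((262,157),(265,271))])
im=cv2.imread("pics/top0.png")
```

```text
[[ 9.96147817e-01 -4.65872699e-03  5.17035923e+02]
 [ 4.65872699e-03  9.96147817e-01 -2.44950980e+02]] 0.2679556625757519 0.9961587108886495
[[ 0.2  0. ]
 [ 0.   0.3]
 [-0.1  0.1]
 [-0.3 -0.3]
 [-0.1  0.2]
 [-0.  -0.3]
 [ 0.1  0.1]
 [ 0.3 -0. ]]
bar [ 517.76325574 -244.76999066   54.        ] [array([ 547., -245.]), array([ 487., -244.])]
```

Call:
arm_command:
  motion:
    - [0.2835,0.2525,-0.1,0,0,-0.439]
    - [0.2835,0.2525,-0.1,0,0,-0.439]
    - [0.2835,0.2525,-0.1,0,0,-0.439]
    - [0.2835,0.2525,-0.1,0,0,-0.439]
    - [0.2835,0.2525,-0.1,0,0,-0.439]
    - [0.2835,0.2525,-0.1,0,0,-0.439]
    - [0.2835,0.2525,-0.1,0,0,-0.439]
    - [0.2835,0.2525,-0.1,0,0,-0.439]
    - [0.2835,0.2525,-0.1,0,0,-0.439]
    - [0.2835,0.2525,-0.15,0,0,-0.439]
    - [0.2835,0.2525,-0.198,0,0,-0.439]
    - [0.2835,0.2525,-0.198,0,0,-0.439]
    - [0.2835,0.2525,-0.198,0,0,-0.439]
    - [0.2835,0.2525,-0.198,0,0,-0.439]
  fingers: 0.5
  grip_force: 40

```text
t: 3.05
eef_pos: [517.9, -246.3, 35.5]
tcp_rot: [-3.139, -0.002, -1.571]
ft_force: [0.4, 0.5, 0.1]
finger_gap: 42.7
```

Call:
arm_command:
  motion:
    - [0,0,0,0,0,0]
    - [0,0,0,0,0,0]
    - [0,0,0,0,0,0]
    - [0,0,0,0,0,0]
    - [0,-0.02,0,0,0,0]
    - [0,-0.04,0,0,0,0]
    - [0,-0.06,0,0,0,0]
    - [0,-0.08,0,0,0,0]
    - [0,-0.1,0,0,0,0]
    - [0,-0.12,0,0,0,0]
    - [0,-0.14,0,0,0,0]
    - [0,-0.16,0,0,0,0]
    - [0,-0.17,0,0,0,0]
    - [0,-0.18,0,0,0,0]
    - [0,-0.186,0,0,0,0]
    - [0,-0.19,0,0,0,0]
    - [0,-0.191,0,0,0,0]
    - [0,-0.191,0,0,0,0]
    - [0,-0.191,0,0,0,0]
  fingers: 0

```text
t: 5.42
eef_pos: [518.8, -436.1, 34.5]
tcp_rot: [-3.138, -0.001, -1.57]
ft_force: [6.5, 3.3, 5.2]
finger_gap: 12.7
```

Call:
arm_command:
  motion:
    - [0,-0.001,0,0,0,0]
    - [0,-0.002,0,0,0,0]
    - [0,-0.003,0,0,0,0]
    - [0,-0.003,0,0,0,0]

```text
t: 5.92
eef_pos: [518.8, -436.2, 34.4]
tcp_rot: [-3.14, 0.005, -1.569]
ft_force: [4.9, 16.3, 10.9]
finger_gap: 13.0
```

Call:
arm_command:
  motion:
    - [0,0.003,0,0,0,0]
    - [0,0.003,0,0,0,0]
    - [0,0.003,0,0,0,0]
    - [0,0.003,0.05,0,0,0]
    - [0,0.003,0.1,0,0,0]
    - [0,0.003,0.13,0,0,0]
    - [0,0.003,0.13,0,0,0]
    - [0,0.003,0.13,0,0,0]
  fingers: 0.4

```text
t: 6.92
eef_pos: [516.7, -436.2, 162.0]
tcp_rot: [3.14, 0.002, -1.571]
ft_force: [-0.1, 0.1, 0.3]
finger_gap: 34.5
```

```bash
cat >> h.py <<'E'
HUE={'green':(55,75),'yellow':(20,30),'blue':(105,122),'orange':(5,15)}
def brushes(im,names=HUE,x0=340,x1=455,y0=165,y1=320):
    hsv=cv2.cvtColor(im,cv2.COLOR_BGR2HSV)
    for n in names:
        a,b=HUE[n]; m=np.zeros(im.shape[:2],np.uint8); m[y0:y1,x0:x1]=cv2.inRange(hsv,(a,100,50),(b,255,255))[y0:y1,x0:x1]
        m=cv2.morphologyEx(m,cv2.MORPH_CLOSE,np.ones((7,7))); k,L,S,C=cv2.connectedComponentsWithStats(m)
        if k<2: print(n,None); continue
        i=1+S[1:,4].argmax(); ys,xs=np.nonzero(L==i)
        X=np.array([w((x,y),7)[:2] for x,y in zip(xs,ys)]); u=np.linalg.svd(X-X.mean(0),full_matrices=False)[2][0]
        t=(X-X.mean(0))@u; wd=lambda s:np.ptp(((X-X.mean(0))@[-u[1],u[0]])[s])
        if wd(t<t.min()+25)>wd(t>t.max()-25)and False: pass
        # handle end: the wider (more pixels) half
        if (t>t.min()+np.ptp(t)*.5).sum()>len(t)/2: u=-u;t=-t   # u points to the head
        c=X.mean(0); hx=(X[t<t.min()+95]).mean(0); E=c+u*t.min()
        print(n,len(X),'len',round(np.ptp(t)),'angle',np.degrees(np.arctan2(u[1],u[0])).round(1),'handle end',E.round(),'grip(-20)',(E+65*u).round(1),'origin',(E+85*u).round(1))
E
python3 - <<'E'
from h import *
im=viewer.capture("top"); cv2.imwrite("pics/top1.png",im); brushes(im); print(status.get_state()['eef_pos'])
E
```

```text
green 261 len 141 angle -87.2 handle end [648.  62.] grip(-20) [651.4  -2.7] origin [652.4 -22.7]
yellow 408 len 146 angle 101.0 handle end [595. -63.] grip(-20) [582.3   1.1] origin [578.5  20.8]
blue 298 len 141 angle -89.2 handle end [499. 108.] grip(-20) [500.2  43.4] origin [500.4  23.4]
orange 424 len 145 angle -99.8 handle end [440. 117.] grip(-20) [429.   52.8] origin [425.6  33.1]
[ 516.68961278 -436.11466572  161.6189546 ]
```

View pics/top1.png

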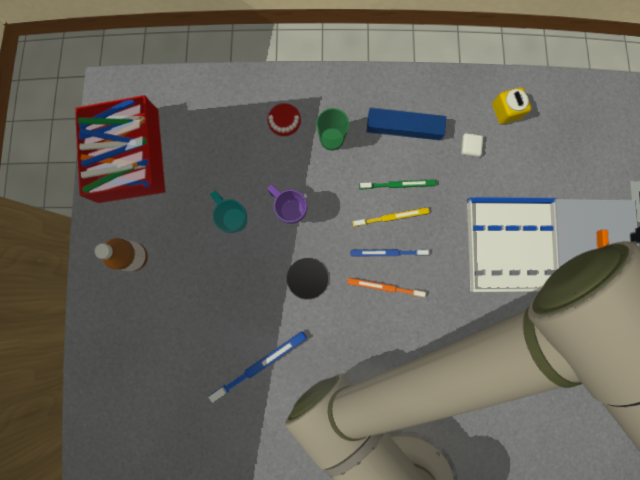

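Call:
arm_command:
  motion:
    - [-0.0167,0.4796,-0.05,0,0,1.585]
    - [-0.0167,0.4796,-0.05,0,0,1.585]
    - [-0.0167,0.4796,-0.05,0,0,1.585]
    - [-0.0167,0.4796,-0.05,0,0,1.585]
    - [-0.0167,0.4796,-0.05,0,0,1.585]
    - [-0.0167,0.4796,-0.05,0,0,1.585]
    - [-0.0167,0.4796,-0.05,0,0,1.585]
    - [-0.0167,0.4796,-0.05,0,0,1.585]
    - [-0.0167,0.4796,-0.05,0,0,1.585]
    - [-0.0167,0.4796,-0.1,0,0,1.585]
    - [-0.0167,0.4796,-0.12,0,0,1.585]
    - [-0.0167,0.4796,-0.12,0,0,1.585]
    - [-0.0167,0.4796,-0.12,0,0,1.585]
  fingers: 0.5

```text
t: 8.6
eef_pos: [500.7, 43.1, 43.7]
tcp_rot: [3.141, -0.0, 0.014]
ft_force: [0.7, 1.0, -0.1]
finger_gap: 42.9
```

Call:
arm_command:
  motion:
    - [0,0,-0.02,0,0,0]
    - [0,0,-0.038,0,0,0]
    - [0,0,-0.038,0,0,0]
    - [0,0,-0.038,0,0,0]
  grip_force: 30

```text
t: 9.1
eef_pos: [501.1, 43.1, 6.4]
tcp_rot: [3.141, -0.002, 0.014]
ft_force: [0.8, 0.5, 0.4]
finger_gap: 42.7
```

Call:
arm_command:
  motion:
    - [0,0,0,0,0,0]
    - [0,0,0,0,0,0]
    - [0,0,0,0,0,0]
    - [0,0,0,0,0,0]
    - [0,0,0,0,0,0]
    - [0,0,0,0,0,0]
    - [0,0,0.05,0,0,0]
    - [0,0,0.07,0,0,0]
    - [0,0,0.07,0,0,0]
    - [0,0,0.07,0,0,0]
  fingers: 0

```text
t: 10.35
eef_pos: [500.0, 43.2, 74.5]
tcp_rot: [-3.141, 0.001, 0.014]
ft_force: [0.3, -0.3, -1.0]
finger_gap: 12.9
```

Call:
arm_command:
  motion:
    - [-0.003,-0.349,-0.01,0,0,1.561]
    - [-0.003,-0.349,-0.01,0,0,1.561]
    - [-0.003,-0.349,-0.01,0,0,1.561]
    - [-0.003,-0.349,-0.01,0,0,1.561]
    - [-0.003,-0.349,-0.01,0,0,1.561]
    - [-0.003,-0.349,-0.01,0,0,1.561]
    - [-0.003,-0.349,-0.01,0,0,1.561]
    - [-0.003,-0.349,-0.01,0,0,1.561]
    - [-0.003,-0.349,-0.01,0,0,1.561]
    - [-0.003,-0.349,-0.01,0,0,1.561]
    - [-0.003,-0.349,-0.03,0,0,1.561]
    - [-0.003,-0.349,-0.03,0,0,1.561]
    - [-0.003,-0.349,-0.03,0,0,1.561]

```text
t: 11.98
eef_pos: [497.5, -305.8, 45.5]
tcp_rot: [-3.142, -0.0, 1.574]
ft_force: [0.4, -0.6, -0.3]
finger_gap: 12.7
```

Run:
```python
from h import *
im=viewer.capture("top"); print(status.get_state()['eef_pos'])
cv2.imwrite("pics/p2.png",cv2.resize(im[160:330,440:640],None,fx=3.5,fy=3.5,interpolation=cv2.INTER_CUBIC)); brushes(im,['green','yellow','orange'])
```

```text
[ 497.68024369 -305.90597945   45.74274947]
green 261 len 141 angle -87.2 handle end [648.  62.] grip(-20) [651.4  -2.7] origin [652.4 -22.7]
yellow 408 len 146 angle 101.0 handle end [595. -63.] grip(-20) [582.3   1.1] origin [578.5  20.8]
orange 423 len 145 angle -99.8 handle end [440. 117.] grip(-20) [429.   52.8] origin [425.6  33.1]
```

View pics/p2.png

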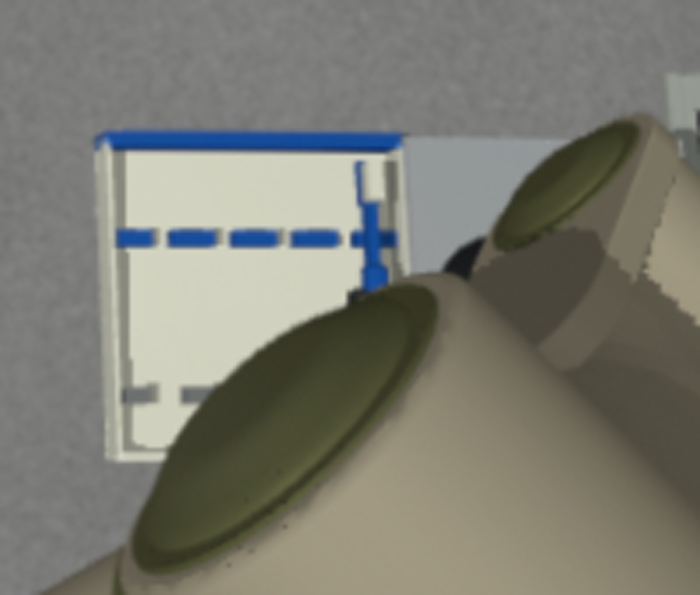

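Run:
```python
from h import *
q=lambda x,y,z:w((440+x/3.5-.36,160+y/3.5-.36),z)[:2].round(1)
print(q(371,225,49),q(375,275,53),q(370,163,49), q(345.5,238,14), q(285,238,14))
```

```text
[ 559.3 -303.5] [ 528.4 -302.3] [ 597.5 -305. ] [ 556.3 -304.6] [ 555.9 -264.9]
```

Call:
arm_command:
  motion:
    - [0.002,-0.0005,-0.015,0,0,0]
    - [0.002,-0.0005,-0.025,0,0,0]
    - [0.002,-0.0005,-0.033,0,0,0]
    - [0.002,-0.0005,-0.035,0,0,0]
    - [0.002,-0.0005,-0.035,0,0,0]
    - [0.002,-0.0005,-0.035,0,0,0]

```text
t: 12.78
eef_pos: [499.3, -306.4, 11.0]
tcp_rot: [-3.141, 0.0, 1.575]
ft_force: [-3.9, 2.5, 9.4]
finger_gap: 13.1
```

Call:
arm_command:
  motion:
    - [0,0,0,0,0,0]
    - [0,0,0,0,0,0]
    - [0,0,0,0,0,0]
    - [0,0,0.03,0,0,0]
    - [0,0,0.08,0,0,0]
    - [0.0,0.1,0.1,0,0,-0.5]
    - [0.0,0.2,0.1,0,0,-1.0]
    - [0,0.2,0.1,0,0,-1.3]
    - [0,0.2,0.1,0,0,-1.3]
    - [0,0.2,0.1,0,0,-1.3]
  fingers: 0.3

```text
t: 14.02
eef_pos: [499.4, -104.5, 110.5]
tcp_rot: [-3.142, -0.0, 0.651]
ft_force: [0.1, -0.5, 0.2]
finger_gap: 25.6
```

Run:
```python
from h import *
im=viewer.capture("top"); print(status.get_state()['eef_pos'],status.get_state()['tcp_rot'])
cv2.imwrite("pics/p3.png",cv2.resize(im[160:330,340:640],None,fx=2.6,fy=2.6,interpolation=cv2.INTER_CUBIC)); brushes(im,['green','yellow','orange'])
```

```text
[ 499.48005885 -105.33590343  110.41114575] [ 3.14148156e+00 -6.16232252e-05  6.42714283e-01]
green 261 len 141 angle -87.2 handle end [648.  62.] grip(-20) [651.4  -2.7] origin [652.4 -22.7]
yellow 408 len 146 angle 101.0 handle end [595. -63.] grip(-20) [582.3   1.1] origin [578.5  20.8]
orange 423 len 145 angle -99.8 handle end [440. 117.] grip(-20) [429.   52.8] origin [425.6  33.1]
```

View pics/p3.png

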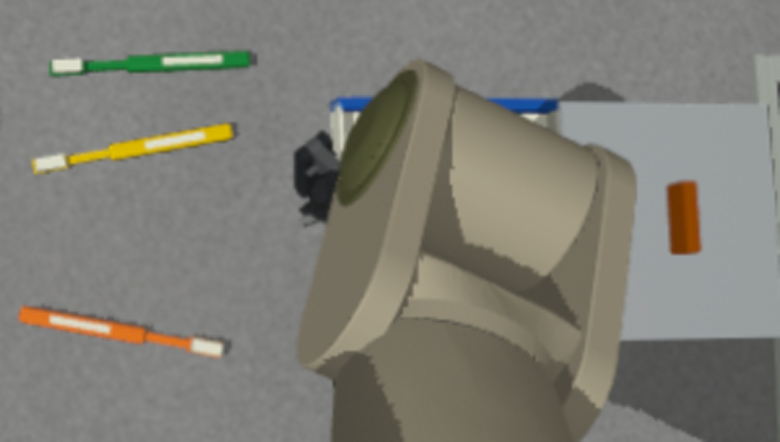

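Call:
arm_command:
  motion:
    - [-0.0705,0.158,-0.03,0,0,-0.814]
    - [-0.0705,0.158,-0.03,0,0,-0.814]
    - [-0.0705,0.158,-0.03,0,0,-0.814]
    - [-0.0705,0.158,-0.03,0,0,-0.814]
    - [-0.0705,0.158,-0.03,0,0,-0.814]
    - [-0.0705,0.158,-0.065,0,0,-0.814]
    - [-0.0705,0.158,-0.065,0,0,-0.814]
    - [-0.0705,0.158,-0.065,0,0,-0.814]
    - [-0.0705,0.158,-0.065,0,0,-0.814]
  fingers: 0.5

```text
t: 15.2
eef_pos: [429.5, 51.6, 46.2]
tcp_rot: [-3.142, -0.002, -0.159]
ft_force: [-0.4, 0.1, 0.5]
finger_gap: 42.9
```

Run:
```python
from h import *
im=viewer.capture("top"); print(status.get_state()['eef_pos'],status.get_state()['tcp_rot'])
cv2.imwrite("pics/p4.png",cv2.resize(im[160:330,340:640],None,fx=2.6,fy=2.6,interpolation=cv2.INTER_CUBIC)); brushes(im,['green','yellow'])
```

```text
[429.40338869  51.62977613  46.10648642] [-3.14156852e+00 -1.58525306e-03 -1.58808947e-01]
green 260 len 141 angle -87.2 handle end [648.  62.] grip(-20) [651.4  -2.7] origin [652.4 -22.7]
yellow 408 len 146 angle 101.0 handle end [595. -63.] grip(-20) [582.3   1.1] origin [578.5  20.8]
```

View pics/p4.png

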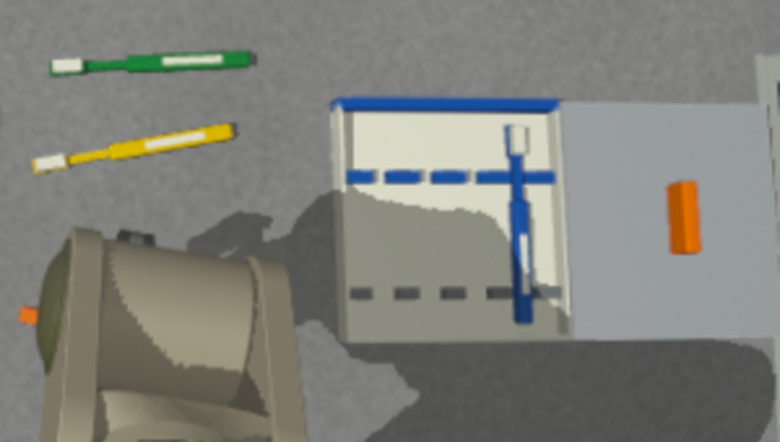

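Call:
arm_command:
  motion:
    - [0,0.001,-0.02,0,0,-0.012]
    - [0,0.001,-0.04,0,0,-0.012]
    - [0,0.001,-0.04,0,0,-0.012]
    - [0,0.001,-0.04,0,0,-0.012]

```text
t: 15.75
eef_pos: [429.4, 52.7, 6.1]
tcp_rot: [-3.142, -0.001, -0.171]
ft_force: [-0.5, 0.1, 0.3]
finger_gap: 42.7
```

Call:
arm_command:
  motion:
    - [0,0,0,0,0,0]
    - [0,0,0,0,0,0]
    - [0,0,0,0,0,0]
    - [0,0,0,0,0,0]
    - [0,0,0,0,0,0]
    - [0,0,0,0,0,0]
    - [0,0,0.05,0,0,0]
    - [0,0,0.07,0,0,0]
    - [0,0,0.07,0,0,0]
    - [0,0,0.07,0,0,0]
  fingers: 0

```text
t: 17.0
eef_pos: [428.5, 52.8, 74.6]
tcp_rot: [3.142, 0.001, -0.171]
ft_force: [0.1, 0.4, -0.3]
finger_gap: 12.6
```

Call:
arm_command:
  motion:
    - [0.0705,-0.3188,-0.01,0,0,1.746]
    - [0.0705,-0.3188,-0.01,0,0,1.746]
    - [0.0705,-0.3188,-0.01,0,0,1.746]
    - [0.0705,-0.3188,-0.01,0,0,1.746]
    - [0.0705,-0.3188,-0.01,0,0,1.746]
    - [0.0705,-0.3188,-0.01,0,0,1.746]
    - [0.0705,-0.3188,-0.01,0,0,1.746]
    - [0.0705,-0.3188,-0.01,0,0,1.746]
    - [0.0705,-0.3188,-0.01,0,0,1.746]
    - [0.0705,-0.3188,-0.01,0,0,1.746]
    - [0.0705,-0.3188,-0.01,0,0,1.746]
    - [0.0705,-0.3188,-0.03,0,0,1.746]
    - [0.0705,-0.3188,-0.03,0,0,1.746]
    - [0.0705,-0.3188,-0.03,0,0,1.746]

```text
t: 18.75
eef_pos: [499.5, -266.1, 45.4]
tcp_rot: [-3.142, -0.0, 1.574]
ft_force: [-0.1, 0.0, 0.3]
finger_gap: 12.5
```

Call:
arm_command:
  motion:
    - [0,0,-0.015,0,0,0]
    - [0,0,-0.025,0,0,0]
    - [0,0,-0.032,0,0,0]
    - [0,0,-0.034,0,0,0]
    - [0,0,-0.034,0,0,0]
    - [0,0,-0.034,0,0,0]

```text
t: 19.5
eef_pos: [499.6, -266.2, 11.5]
tcp_rot: [3.141, 0.0, 1.575]
ft_force: [-0.3, 0.2, -0.6]
finger_gap: 12.4
```

Call:
arm_command:
  motion:
    - [0,0,0,0,0,0]
    - [0,0,0,0,0,0]
    - [0,0,0,0,0,0]
    - [0,0,0.03,0,0,0]
    - [0,0,0.08,0,0,0]
    - [0.02,0.1,0.1,0,0,-0.5]
    - [0.05,0.2,0.1,0,0,-1.0]
    - [0.08,0.26,0.06,0,0,-1.38]
    - [0.083,0.267,0.05,0,0,-1.38]
    - [0.083,0.267,0.05,0,0,-1.38]
    - [0.083,0.267,0.05,0,0,-1.38]
    - [0.083,0.267,0.05,0,0,-1.38]
  fingers: 0.3

```text
t: 21.0
eef_pos: [582.5, 1.8, 61.0]
tcp_rot: [-3.141, 0.001, 0.316]
ft_force: [1.0, -0.6, 0.1]
finger_gap: 25.7
```

Run:
```python
from h import *
im=viewer.capture("top"); print(status.get_state()['eef_pos'],status.get_state()['tcp_rot'])
cv2.imwrite("pics/p5.png",cv2.resize(im[160:330,340:640],None,fx=2.6,fy=2.6,interpolation=cv2.INTER_CUBIC)); brushes(im,['green','yellow'])
```

```text
[582.43866476   1.46359072  61.124004  ] [-3.14143255e+00  3.23140909e-04  3.07497988e-01]
green 56 len 34 angle 94.6 handle end [651.  29.] grip(-20) [645.5  93.4] origin [643.8 113.3]
yellow 113 len 53 angle 102.0 handle end [577.  29.] grip(-20) [563.9  92.2] origin [559.7 111.8]
```

View pics/p5.png

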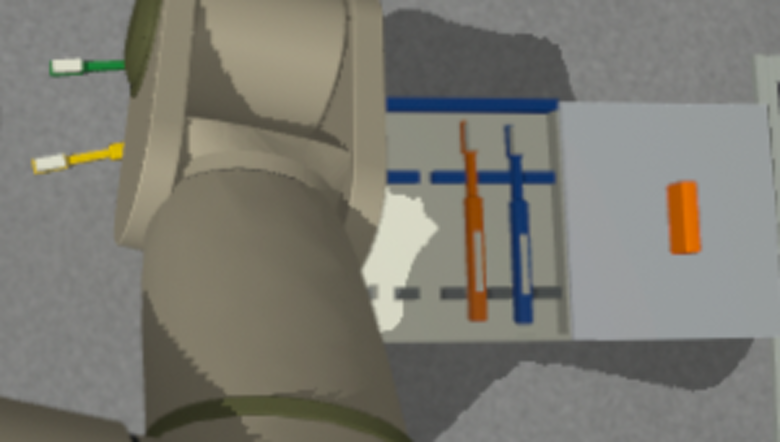

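Call:
arm_command:
  motion:
    - [0,0,0,0,0,-0.117]
    - [0,0,-0.02,0,0,-0.117]
    - [0,0,-0.04,0,0,-0.117]
    - [0,0,-0.055,0,0,-0.117]
    - [0,0,-0.055,0,0,-0.117]
    - [0,0,-0.055,0,0,-0.117]
  fingers: 0.5

```text
t: 21.8
eef_pos: [582.8, 0.8, 6.9]
tcp_rot: [3.141, -0.001, 0.204]
ft_force: [0.7, 0.6, -0.1]
finger_gap: 42.9
```

Call:
arm_command:
  motion:
    - [0,0,0,0,0,0]
    - [0,0,0,0,0,0]
    - [0,0,0,0,0,0]
    - [0,0,0,0,0,0]
    - [0,0,0,0,0,0]
    - [0,0,0,0,0,0]
    - [0,0,0.05,0,0,0]
    - [0,0,0.07,0,0,0]
    - [0,0,0.07,0,0,0]
    - [0,0,0.07,0,0,0]
  fingers: 0

```text
t: 23.05
eef_pos: [581.8, 1.0, 75.1]
tcp_rot: [-3.141, 0.002, 0.203]
ft_force: [-0.3, -0.3, -0.4]
finger_gap: 12.5
```

Call:
arm_command:
  motion:
    - [-0.083,-0.227,-0.005,0,0,-1.769]
    - [-0.083,-0.227,-0.005,0,0,-1.769]
    - [-0.083,-0.227,-0.005,0,0,-1.769]
    - [-0.083,-0.227,-0.005,0,0,-1.769]
    - [-0.083,-0.227,-0.005,0,0,-1.769]
    - [-0.083,-0.227,-0.005,0,0,-1.769]
    - [-0.083,-0.227,-0.005,0,0,-1.769]
    - [-0.083,-0.227,-0.005,0,0,-1.769]
    - [-0.083,-0.227,-0.005,0,0,-1.769]
    - [-0.083,-0.227,-0.005,0,0,-1.769]
    - [-0.083,-0.227,-0.005,0,0,-1.769]
    - [-0.083,-0.227,-0.03,0,0,-1.769]
    - [-0.083,-0.227,-0.03,0,0,-1.769]
    - [-0.083,-0.227,-0.03,0,0,-1.769]

```text
t: 24.8
eef_pos: [499.6, -226.2, 46.6]
tcp_rot: [3.142, 0.0, -1.565]
ft_force: [-0.2, 0.6, -0.9]
finger_gap: 12.9
```

Run:
```python
from h import *
im=viewer.capture("top"); print(status.get_state()['eef_pos'],status.get_state()['tcp_rot'])
cv2.imwrite("pics/p6.png",cv2.resize(im[160:330,340:640],None,fx=2.6,fy=2.6,interpolation=cv2.INTER_CUBIC)); brushes(im,['green'])
```

```text
[ 499.71514886 -226.2532349    46.87160638] [-3.14099169e+00 -4.72318274e-04 -1.56504036e+00]
green 261 len 141 angle -87.2 handle end [648.  62.] grip(-20) [651.4  -2.7] origin [652.4 -22.7]
```

Call:
arm_command:
  motion:
    - [0,0,-0.015,0,0,0]
    - [0,0,-0.025,0,0,0]
    - [0,0,-0.032,0,0,0]
    - [0,0,-0.035,0,0,0]
    - [0,0,-0.035,0,0,0]
    - [0,0,-0.035,0,0,0]

```text
t: 25.6
eef_pos: [499.2, -225.9, 12.0]
tcp_rot: [3.141, 0.0, -1.566]
ft_force: [-3.6, 2.2, 9.0]
finger_gap: 12.7
```

Call:
arm_command:
  motion:
    - [0,0,0,0,0,0]
    - [0,0,0,0,0,0]
    - [0,0,0,0,0,0]
    - [0,0,0.03,0,0,0]
    - [0,0,0.08,0,0,0]
    - [0.02,0.08,0.08,0,0,0.5]
    - [0.08,0.15,0.08,0,0,1.0]
    - [0.12,0.2,0.07,0,0,1.4]
    - [0.152,0.213,0.05,0,0,1.615]
    - [0.152,0.213,0.05,0,0,1.615]
    - [0.152,0.213,0.05,0,0,1.615]
    - [0.152,0.213,0.05,0,0,1.615]
    - [0.152,0.213,0.05,0,0,1.615]
    - [0.152,0.213,0.05,0,0,1.615]
  fingers: 0.3

```text
t: 27.35
eef_pos: [651.4, -13.0, 61.0]
tcp_rot: [-3.141, 0.0, 0.054]
ft_force: [-0.3, 0.3, -0.0]
finger_gap: 25.5
```

Run:
```python
from h import *
im=viewer.capture("top"); print(status.get_state()['eef_pos'],status.get_state()['tcp_rot'])
cv2.imwrite("pics/p7.png",cv2.resize(im[160:330,340:640],None,fx=2.6,fy=2.6,interpolation=cv2.INTER_CUBIC)); brushes(im,['green'])
```

```text
[651.38952888 -13.05397317  61.04754031] [-3.14146086e+00  3.98064958e-04  5.76073684e-02]
green 104 len 76 angle 96.8 handle end [652.  15.] grip(-20) [644.3  79.6] origin [641.9  99.5]
```

View pics/p7.png

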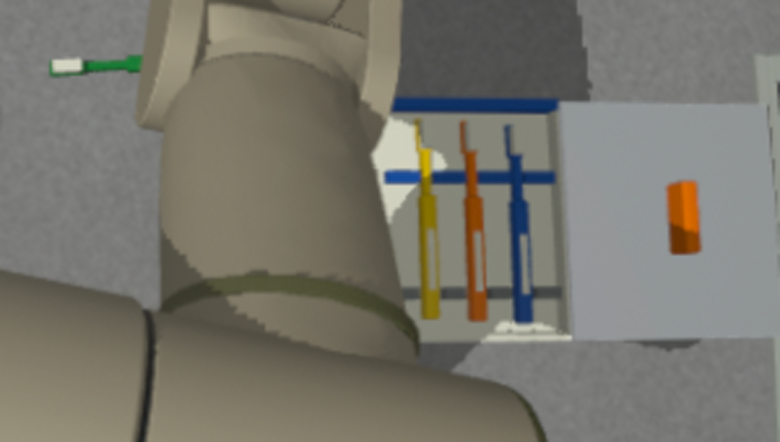

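Call:
arm_command:
  motion:
    - [0,0,0,0,0,-0.005]
    - [0,0,-0.02,0,0,-0.005]
    - [0,0,-0.04,0,0,-0.005]
    - [0,0,-0.055,0,0,-0.005]
    - [0,0,-0.055,0,0,-0.005]
    - [0,0,-0.055,0,0,-0.005]
  fingers: 0.5

```text
t: 28.15
eef_pos: [651.9, -13.2, 7.0]
tcp_rot: [3.141, -0.001, 0.044]
ft_force: [0.2, 0.8, -0.2]
finger_gap: 42.5
```

Call:
arm_command:
  motion:
    - [0,0,0,0,0,0]
    - [0,0,0,0,0,0]
    - [0,0,0,0,0,0]
    - [0,0,0,0,0,0]
    - [0,0,0,0,0,0]
    - [0,0,0,0,0,0]
    - [0,0,0.05,0,0,0]
    - [0,0,0.07,0,0,0]
    - [0,0,0.07,0,0,0]
    - [0,0,0.07,0,0,0]
  fingers: 0

```text
t: 29.4
eef_pos: [650.8, -13.0, 74.9]
tcp_rot: [-3.141, 0.002, 0.044]
ft_force: [-0.3, -0.0, -1.0]
finger_gap: 12.8
```

Call:
arm_command:
  motion:
    - [-0.152,-0.173,-0.005,0,0,-1.61]
    - [-0.152,-0.173,-0.005,0,0,-1.61]
    - [-0.152,-0.173,-0.005,0,0,-1.61]
    - [-0.152,-0.173,-0.005,0,0,-1.61]
    - [-0.152,-0.173,-0.005,0,0,-1.61]
    - [-0.152,-0.173,-0.005,0,0,-1.61]
    - [-0.152,-0.173,-0.005,0,0,-1.61]
    - [-0.152,-0.173,-0.005,0,0,-1.61]
    - [-0.152,-0.173,-0.005,0,0,-1.61]
    - [-0.152,-0.173,-0.005,0,0,-1.61]
    - [-0.152,-0.173,-0.005,0,0,-1.61]
    - [-0.152,-0.173,-0.03,0,0,-1.61]
    - [-0.152,-0.173,-0.03,0,0,-1.61]
    - [-0.152,-0.173,-0.03,0,0,-1.61]

```text
t: 31.15
eef_pos: [499.7, -186.2, 46.8]
tcp_rot: [-3.141, -0.0, -1.565]
ft_force: [0.6, -0.1, -0.4]
finger_gap: 12.9
```

Call:
arm_command:
  motion:
    - [0,0,-0.015,0,0,0]
    - [0,0,-0.025,0,0,0]
    - [0,0,-0.032,0,0,0]
    - [0,0,-0.035,0,0,0]
    - [0,0,-0.035,0,0,0]
    - [0,0,-0.035,0,0,0]

```text
t: 31.9
eef_pos: [499.2, -185.9, 12.0]
tcp_rot: [3.141, 0.0, -1.565]
ft_force: [-3.5, 1.6, 9.5]
finger_gap: 12.9
```

Call:
arm_command:
  motion:
    - [0,0,0,0,0,0]
    - [0,0,0,0,0,0]
    - [0,0,0,0,0,0]
    - [0,0,0.03,0,0,0]
    - [0,0,0.08,0,0,0]
    - [-0.02,0.08,0.1,0,0,0.2]
    - [-0.05,0.13,0.1,0,0,0.4]
    - [-0.1,0.2,0.1,0,0,0.6]
    - [-0.1,0.25,0.1,0,0,0.8]
    - [-0.1,0.25,0.1,0,0,0.8]
    - [-0.1,0.25,0.1,0,0,0.8]
  fingers: 0.3

```text
t: 33.28
eef_pos: [399.0, 65.0, 111.4]
tcp_rot: [-3.142, -0.0, -0.763]
ft_force: [0.3, -0.1, 0.1]
finger_gap: 25.7
```

Run:
```python
from h import *
im=viewer.capture("top"); print(status.get_state()['eef_pos'],status.get_state()['tcp_rot'])
cv2.imwrite("pics/p8.png",cv2.resize(im[160:330,190:640],None,fx=1.75,fy=1.75,interpolation=cv2.INTER_CUBIC))
for b in("teal","violet"): print(b,lm("mug_"+b,0),lm(f"mug_{b}_handle",86))
print(lm("coaster",0))
hsv=cv2.cvtColor(im,cv2.COLOR_BGR2HSV)
m=cv2.inRange(hsv,(0,0,0),(180,255,70))
k,L,S,C=cv2.connectedComponentsWithStats(cv2.inRange(cv2.cvtColor(im,cv2.COLOR_BGR2GRAY),0,50))
for i in range(1,k):
    if S[i,4]>300: print(S[i],C[i].round(1),w(C[i],6)[:2].round())
for n,a in(("teal",(80,95)),("violet",(125,140))):
    mm=cv2.inRange(hsv,(a[0],60,30),(a[1],255,255)); k,L,S,C=cv2.connectedComponentsWithStats(mm); i=1+S[1:,4].argmax(); print(n,S[i],C[i])
    cv2.imwrite("pics/m_%s.png"%n,mm)
```

```text
[399.62192327  64.05940073 111.42402154] [-3.14139475e+00 -5.39215232e-04 -7.65058010e-01]
teal [(0.69, [238, 223], [563, 357])] [(0.66, [213, 196], [607, 392])]
violet [(0.84, [293, 214], [585, 236]), (0.7, [310, 278], [445, 197])] [(0.85, [271, 182], [634, 274])]
[(0.68, [308, 275], [451, 202])]
[   0   11  272  147 4068] [102.1  35.7] [1024.  710.]
[  76   97   89  105 4058] [123.9 150.6] [730. 627.]
[269 104  31  23 453] [283.6 114.2] [813. 260.]
[367 123  77  17 407] [403.9 132.6] [771. -11.]
[ 287  260   41   39 1165] [306.5 279.6] [441. 204.]
teal [ 210  190   37   43 1041] [228.27857829 213.9154659 ]
violet [ 267  184   40   40 1014] [288.26725838 204.38461538]
```

View pics/p8.png

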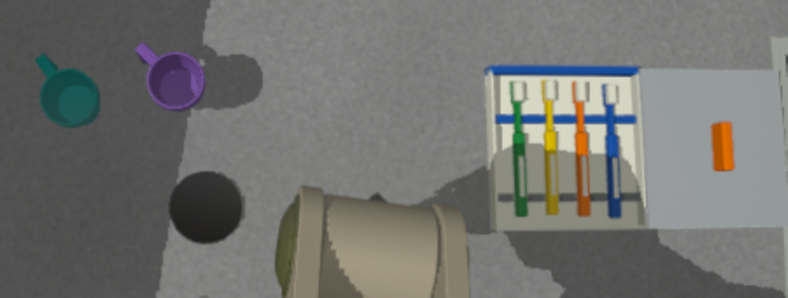

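Call:
arm_command:
  motion:
    - [0.118,-0.5,0.01,0,0,-0.806]
    - [0.118,-0.5,0.01,0,0,-0.806]
    - [0.118,-0.5,0.01,0,0,-0.806]
    - [0.118,-0.5,0.01,0,0,-0.806]
    - [0.118,-0.5,0.01,0,0,-0.806]
    - [0.118,-0.5,0.01,0,0,-0.806]
    - [0.118,-0.5,0.01,0,0,-0.806]
    - [0.118,-0.5,0.01,0,0,-0.806]
    - [0.118,-0.5,0.01,0,0,-0.806]
    - [0.118,-0.5,0.01,0,0,-0.806]
    - [0.118,-0.5,-0.04,0,0,-0.806]
    - [0.118,-0.5,-0.076,0,0,-0.806]
    - [0.118,-0.5,-0.076,0,0,-0.806]
    - [0.118,-0.5,-0.076,0,0,-0.806]
  fingers: 0.5
  grip_force: 40

```text
t: 35.33
eef_pos: [518.0, -436.3, 37.2]
tcp_rot: [-3.14, -0.002, -1.571]
ft_force: [-0.1, -0.4, 0.5]
finger_gap: 42.9
```

Call:
arm_command:
  motion:
    - [0,0,-0.001,0,0,0]
    - [0,0,-0.001,0,0,0]
    - [0,0,-0.001,0,0,0]
    - [0,0,-0.001,0,0,0]
    - [0,0.02,-0.001,0,0,0]
    - [0,0.04,-0.001,0,0,0]
    - [0,0.06,-0.001,0,0,0]
    - [0,0.08,-0.001,0,0,0]
    - [0,0.1,-0.001,0,0,0]
    - [0,0.12,-0.001,0,0,0]
    - [0,0.14,-0.001,0,0,0]
    - [0,0.16,-0.001,0,0,0]
    - [0,0.17,-0.001,0,0,0]
    - [0,0.18,-0.001,0,0,0]
    - [0,0.186,-0.001,0,0,0]
    - [0,0.19,-0.001,0,0,0]
    - [0,0.191,-0.001,0,0,0]
    - [0,0.191,-0.001,0,0,0]
  fingers: 0

```text
t: 37.58
eef_pos: [516.6, -246.0, 35.9]
tcp_rot: [3.14, -0.002, -1.571]
ft_force: [-8.7, -2.9, 10.9]
finger_gap: 13.0
```

Call:
arm_command:
  motion:
    - [0,0.001,0,0,0,0]
    - [0,0.002,0,0,0,0]
    - [0,0.003,0,0,0,0]
    - [0,0.003,0,0,0,0]

```text
t: 38.08
eef_pos: [516.6, -245.9, 35.9]
tcp_rot: [3.141, -0.007, -1.571]
ft_force: [-12.0, -16.2, 5.7]
finger_gap: 12.8
```

Call:
arm_command:
  motion:
    - [0,0,0,0,0,0]
    - [0,0,0,0,0,0]
    - [0,0,0,0,0,0]
    - [0,0,0.05,0,0,0]
    - [0,0,0.1,0,0,0]
    - [-0.05,0.05,0.12,0,0,0]
    - [-0.07,0.1,0.12,0,0,0]
    - [-0.1,0.15,0.12,0,0,0]
    - [-0.1,0.15,0.12,0,0,0]
  fingers: 0.5

```text
t: 39.2
eef_pos: [415.4, -89.0, 154.6]
tcp_rot: [3.141, 0.001, -1.568]
ft_force: [1.2, -0.9, -0.2]
finger_gap: 42.7
```

```bash
cat >> h.py <<'E'
def rim(mask,z,r=33.5):
    cs,_=cv2.findContours(mask,cv2.RETR_EXTERNAL,cv2.CHAIN_APPROX_NONE); c=max(cs,key=cv2.contourArea)[:,0]
    X=np.array([w(p,z)[:2] for p in c]); best=(0,)
    m=X.mean(0)
    for dx in np.arange(-15,16,1.):
        for dy in np.arange(-15,16,1.):
            e=np.abs(np.hypot(*(X-m-[dx,dy]).T)-r); s=np.exp(-(e/1.5)**2).sum()
            if s>best[0]: best=(s,m+[dx,dy])
    ctr=best[1]; d=np.hypot(*(X-ctr).T); far=X[d>45].mean(0) if (d>45).any() else ctr
    return ctr.round(1),np.degrees(np.arctan2(*(far-ctr)[::-1])).round(1),round(d.max(),1),len(X),round(best[0])
def mugmask(im,n):
    a={'teal':(80,95),'violet':(125,140)}[n]; hsv=cv2.cvtColor(im,cv2.COLOR_BGR2HSV)
    m=cv2.morphologyEx(cv2.inRange(hsv,(a[0],60,25),(a[1],255,255)),cv2.MORPH_CLOSE,np.ones((3,3)))
    return m
E
python3 - <<'E'
from h import *
im=viewer.capture("top");s=status.get_state(); print(s['eef_pos'],s['tcp_rot'])
print(lm("cover_grip",54))
for n in("teal","violet"): print(n,rim(mugmask(im,n),86))
g=cv2.cvtColor(im,cv2.COLOR_BGR2GRAY); m=np.zeros_like(g); m[250:310,275:340]=cv2.inRange(g,0,50)[250:310,275:340]
print("coaster",rim(m,6,45))
cv2.imwrite("pics/p9.png",cv2.resize(im[90:310,90:640],None,fx=1.45,fy=1.45,interpolation=cv2.INTER_CUBIC))
E
```

```text
[417.00492582 -90.82148648 154.80847105] [-3.14084549e+00 -3.18043388e-04 -1.56950031e+00]
[(0.56, [519, 241], [521, -241])]
teal (array([566.4, 357.5]), np.float64(38.0), np.float64(61.8), 116, 55)
violet (array([586.2, 235.4]), np.float64(47.6), np.float64(60.8), 114, 64)
coaster (array([447.2, 201.3]), np.float64(152.1), np.float64(46.2), 116, 41)
```

View pics/p9.png

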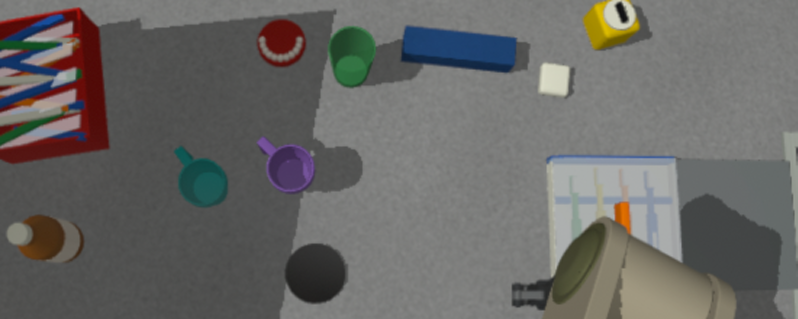

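Call:
arm_command:
  motion:
    - [0.169,0.326,0,0,0,0.732]
    - [0.169,0.326,0,0,0,0.732]
    - [0.169,0.326,0,0,0,0.732]
    - [0.169,0.326,0,0,0,0.732]
    - [0.169,0.326,0,0,0,0.732]
    - [0.169,0.326,0,0,0,0.732]
    - [0.169,0.326,0,0,0,0.732]
    - [0.169,0.326,0,0,0,0.732]
    - [0.169,0.326,-0.04,0,0,0.732]
    - [0.169,0.326,-0.05,0,0,0.732]
    - [0.169,0.326,-0.05,0,0,0.732]
  fingers: 1

```text
t: 40.67
eef_pos: [586.6, 233.0, 104.5]
tcp_rot: [3.141, 0.0, -0.841]
ft_force: [0.0, 0.2, 0.0]
finger_gap: 85.4
```

Run:
```python
from h import *
im=cv2.imread("pics/top1.png"); g=cv2.GaussianBlur(cv2.cvtColor(im,cv2.COLOR_BGR2GRAY),(3,3),0)
for t in(48,55,60,65):
    m=np.zeros_like(g); m[250:310,275:340]=cv2.inRange(g,0,t)[250:310,275:340]
    cs,_=cv2.findContours(m,cv2.RETR_EXTERNAL,cv2.CHAIN_APPROX_NONE);c=max(cs,key=cv2.contourArea)
    e=cv2.fitEllipse(c); X=np.array([w(p,6)[:2] for p in c[:,0]]); print(t,e,w(e[0],6)[:2],X.min(0).round(),X.max(0).round())
im=viewer.capture("side");cv2.imwrite("pics/s1.png",im[120:480,100:560])
```

```text
48 ((306.2474060058594, 279.98602294921875), (33.468467712402344, 39.76896667480469), 111.0400390625) [439.78842673 204.3047029 ] [403. 162.] [478. 246.]
55 ((306.92620849609375, 278.3940734863281), (38.332130432128906, 39.805877685546875), 100.0469741821289) [443.21630481 202.88179556] [401. 160.] [485. 246.]
60 ((307.0271911621094, 278.3096618652344), (38.98925018310547, 40.20191955566406), 96.1510009765625) [443.39934307 202.66649871] [401. 160.] [485. 246.]
65 ((306.9132995605469, 278.2752380371094), (39.23337173461914, 40.93263626098633), 94.23046875) [443.47106318 202.91234029] [401. 160.] [485. 248.]
```

View pics/s1.png

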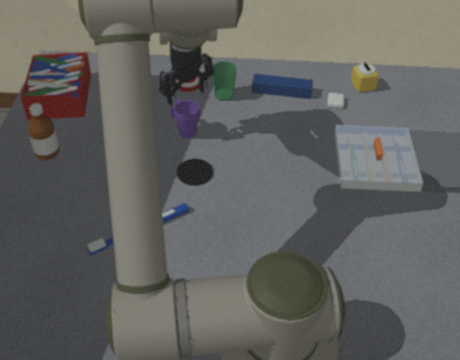

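Call:
arm_command:
  motion:
    - [0,0.0022,0,0,0,0]
    - [0,0.0022,-0.01,0,0,0]
    - [0,0.0022,-0.02,0,0,0]
    - [0,0.0022,-0.03,0,0,0]
    - [0,0.0022,-0.04,0,0,0]
    - [0,0.0022,-0.047,0,0,0]
    - [0,0.0022,-0.047,0,0,0]
    - [0,0.0022,-0.047,0,0,0]

```text
t: 41.72
eef_pos: [586.7, 236.1, 57.6]
tcp_rot: [-3.141, -0.0, -0.84]
ft_force: [-0.2, 0.0, 0.0]
finger_gap: 85.5
```

Call:
arm_command:
  motion:
    - [0,0,0,0,0,0]
    - [0,0,0,0,0,0]
    - [0,0,0,0,0,0]
    - [0,0,0,0,0,0]
    - [0,0,0,0,0,0]
  fingers: 0

```text
t: 42.35
eef_pos: [586.8, 236.2, 58.3]
tcp_rot: [-3.14, -0.001, -0.84]
ft_force: [-0.4, -0.3, 5.1]
finger_gap: 66.2
```

Call:
arm_command:
  motion:
    - [0,0,0.02,0,0,0]
    - [0,0,0.05,0,0,0]
    - [-0.04,-0.01,0.05,0,0,0]
    - [-0.08,-0.02,0.05,0,0,0]
    - [-0.12,-0.033,0.05,0,0,0]
    - [-0.1428,-0.033,0.05,0,0,0]
    - [-0.1428,-0.033,0.04,0,0,0]
    - [-0.1428,-0.033,0.03,0,0,0]
    - [-0.1428,-0.033,0.03,0,0,0]

```text
t: 43.48
eef_pos: [444.0, 203.0, 86.1]
tcp_rot: [3.14, 0.001, -0.84]
ft_force: [1.1, -0.6, -0.1]
finger_gap: 66.7
```

Call:
arm_command:
  motion:
    - [0,0,-0.01,0,0,0]
    - [0,0,-0.018,0,0,0]
    - [0,0,-0.022,0,0,0]
    - [0,0,-0.022,0,0,0]

```text
t: 43.98
eef_pos: [443.6, 203.1, 65.0]
tcp_rot: [3.141, 0.0, -0.84]
ft_force: [0.1, -1.3, -1.1]
finger_gap: 66.4
```

Call:
arm_command:
  motion:
    - [0,0,-0.001,0,0,0]
    - [0,0,-0.0015,0,0,0]
    - [0,0,-0.0015,0,0,0]

```text
t: 44.35
eef_pos: [443.9, 203.2, 64.3]
tcp_rot: [-3.141, -0.0, -0.84]
ft_force: [-0.7, -0.4, 3.7]
finger_gap: 66.6
```

Call:
arm_command:
  motion:
    - [0,0,0,0,0,0]
    - [0,0,0,0,0,0]
    - [0,0,0,0,0,0]
    - [0,0,0.03,0,0,0]
    - [0,0,0.08,0,0,0]
    - [0.05,0.08,0.08,0,0,0]
    - [0.122,0.154,0.08,0,0,0]
    - [0.122,0.154,0.08,0,0,-0.067]
    - [0.122,0.154,0.08,0,0,-0.067]
    - [0.122,0.154,0.05,0,0,-0.067]
    - [0.122,0.154,0.045,0,0,-0.067]
    - [0.122,0.154,0.045,0,0,-0.067]
  fingers: 1

```text
t: 45.85
eef_pos: [565.6, 356.7, 109.3]
tcp_rot: [3.141, -0.0, -0.907]
ft_force: [0.7, 0.1, -0.0]
finger_gap: 85.5
```

Run:
```python
from h import *
im=viewer.capture("top");s=status.get_state(); print(s['eef_pos'],s['tcp_rot'])
for n in("violet",): print(n,rim(mugmask(im,n),92))
cv2.imwrite("pics/p10.png",cv2.resize(im[150:340,180:400],None,fx=3,fy=3,interpolation=cv2.INTER_CUBIC))
```

```text
[565.87022957 356.86771118 109.93638945] [-3.14051099e+00 -3.43239788e-04 -9.06982776e-01]
violet (array([444.3, 203.3]), np.float64(46.9), np.float64(59.8), 116, 82)
```

View pics/p10.png

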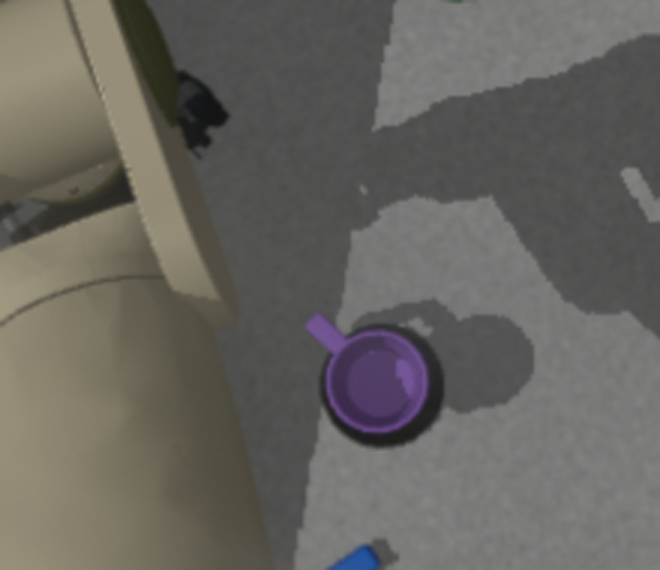

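Call:
arm_command:
  motion:
    - [0.0005,0.0006,0,0,0,0]
    - [0.0005,0.0006,-0.01,0,0,0]
    - [0.0005,0.0006,-0.02,0,0,0]
    - [0.0005,0.0006,-0.03,0,0,0]
    - [0.0005,0.0006,-0.04,0,0,0]
    - [0.0005,0.0006,-0.05,0,0,0]
    - [0.0005,0.0006,-0.052,0,0,0]
    - [0.0005,0.0006,-0.052,0,0,0]

```text
t: 46.9
eef_pos: [566.3, 357.7, 56.9]
tcp_rot: [-3.141, -0.0, -0.907]
ft_force: [-0.1, 0.2, -0.2]
finger_gap: 85.3
```

Call:
arm_command:
  motion:
    - [0,0,0,0,0,0]
    - [0,0,0,0,0,0]
    - [0,0,0,0,0,0]
    - [0,0,0,0,0,0]
    - [0,0,0,0,0,0]
    - [0,0,0.05,0,0,0]
    - [0,0,0.1,0,0,0]
    - [0,0,0.1,0,0,0]
    - [0,0,0.1,0,0,0]
  fingers: 0

```text
t: 48.02
eef_pos: [565.6, 357.4, 155.5]
tcp_rot: [3.139, 0.001, -0.907]
ft_force: [-0.9, -0.4, -1.2]
finger_gap: 67.2
```

Call:
arm_command:
  motion:
    - [0,0,0.025,0,0,0.18]
    - [-0.1213,-0.1542,0.025,0,0,1.5]
    - [-0.1213,-0.1542,0.025,0,0,1.5]
    - [-0.1213,-0.1542,0.025,0,0,1.5]
    - [-0.1213,-0.1542,0.025,0,0,1.5]
    - [-0.1213,-0.1542,0.025,0,0,1.5]
    - [-0.1213,-0.1542,0.025,0,0,1.5]
    - [-0.1213,-0.1542,0.025,0,0,1.5]
    - [-0.1213,-0.1542,0.025,0,0,1.5]
    - [-0.1213,-0.1542,0.025,0,0,1.5]
    - [-0.1213,-0.1542,0.015,0,0,1.5]
    - [-0.1213,-0.1542,0.005,0,0,1.5]
    - [-0.1213,-0.1542,0.005,0,0,1.5]

```text
t: 49.65
eef_pos: [444.3, 203.4, 160.7]
tcp_rot: [-3.141, 0.002, 0.593]
ft_force: [-0.6, 0.1, -1.0]
finger_gap: 66.7
```

Call:
arm_command:
  motion:
    - [0,0,-0.015,0,0,0]
    - [0,0,-0.03,0,0,0]
    - [0,0,-0.04,0,0,0]
    - [0,0,-0.05,0,0,0]
    - [0,0,-0.054,0,0,0]
    - [0,0,-0.058,0,0,0]
    - [0,0,-0.061,0,0,0]
    - [0,0,-0.061,0,0,0]

```text
t: 50.65
eef_pos: [444.9, 203.5, 100.8]
tcp_rot: [3.141, -0.0, 0.593]
ft_force: [0.4, -0.1, -0.2]
finger_gap: 66.3
```

Call:
arm_command:
  motion:
    - [-0.0005,0,-0.001,0,0,0]
    - [-0.0005,0,-0.002,0,0,0]
    - [-0.0005,0,-0.003,0,0,0]
    - [-0.0005,0,-0.003,0,0,0]

```text
t: 51.15
eef_pos: [444.7, 203.5, 98.0]
tcp_rot: [3.141, -0.001, 0.593]
ft_force: [1.5, -0.3, 0.6]
finger_gap: 66.5
```

Call:
arm_command:
  motion:
    - [0,0,-0.0005,0,0,0]
    - [0,0,-0.001,0,0,0]
    - [0,0,-0.0015,0,0,0]
    - [0,0,-0.0015,0,0,0]

```text
t: 51.65
eef_pos: [445.1, 203.5, 97.7]
tcp_rot: [3.14, -0.002, 0.593]
ft_force: [-1.5, -2.1, 13.2]
finger_gap: 66.5
```

Call:
arm_command:
  motion:
    - [0,0,0,0,0,0]
    - [0,0,0,0,0,0]
    - [0,0,0,0,0,0]
    - [0,0,0.02,0,0,0]
    - [0,0,0.06,0,0,0]
    - [0,0,0.1,0,0,0]
    - [0,-0.06,0.1,0,0,0]
    - [0,-0.12,0.1,0,0,0]
    - [-0.02,-0.18,0.1,0,0,0]
    - [-0.05,-0.24,0.1,0,0,0]
    - [-0.05,-0.24,0.1,0,0,0]
    - [-0.05,-0.24,0.1,0,0,0]
  fingers: 1

```text
t: 53.15
eef_pos: [394.4, -36.5, 196.3]
tcp_rot: [-3.141, -0.0, 0.592]
ft_force: [0.6, -0.3, 0.3]
finger_gap: 85.4
```

Run:
```python
from h import *
im=viewer.capture("top");s=status.get_state(); print(s['eef_pos'],s['ft_force'])
print("teal",rim(mugmask(im,"teal"),126)); print(lm("mug_teal",40),lm("mug_teal_handle",126),lm("mug_violet_handle",92),lm("cover_grip",54))
a=cv2.resize(im[90:330,180:640],None,fx=1.7,fy=1.7,interpolation=cv2.INTER_CUBIC)
sd=viewer.capture("side"); cv2.imwrite("pics/side_end.png",sd); b=cv2.resize(sd[200:310,240:400],None,fx=1.7,fy=1.7,interpolation=cv2.INTER_CUBIC)
pad=np.zeros((b.shape[0],a.shape[1],3),np.uint8); pad[:,:b.shape[1]]=b
cv2.imwrite("pics/p11.png",np.vstack([a,pad])[:600])
print("side rim top px expected", [pix([444+33.5*c,203+33.5*d,126],"side").round() for c,d in((0,1),(0,-1),(-1,0),(1,0))])
```

```text
[394.61191225 -35.89839232 196.32280713] [-0.64872843 -0.39132035 -0.19446609]
teal (array([443.3, 203.2]), np.float64(123.3), np.float64(61.1), 124, 81)
[(0.93, [304, 276], [446, 207])] [(0.72, [278, 295], [410, 253]), (0.51, [136, 255], [482, 530])] [(0.47, [284, 254], [490, 245])] [(0.93, [522, 239], [526, -247])]
side rim top px expected [array([278., 253.]), array([307., 255.]), array([291., 264.]), array([294., 244.])]
```

View pics/p11.png

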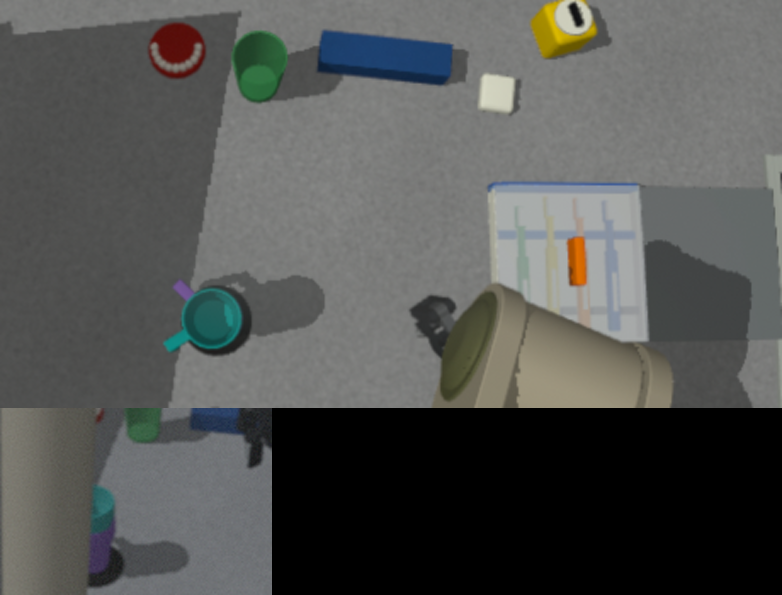

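```bash
python3 -c "
from bench import env; print(env.close_job())"
```

```text
the job is handed in; nothing more can be done
None
```

The job is done and handed in at about 53 s of robot time.

**Brushes:** I slid the cover fully open to its stop. The small blue, orange, yellow and green brushes each lie in their own compartment, heads at the blue end and necks in the blue comb. I then slid the cover shut to its stop. A picture before closing showed all four in place, and the last picture shows them under the shut cover. The large blue brush and the basket stock were left alone.

**Mugs:** Only violet and teal were there; there was no red mug. Violet stands on the coaster with teal nested in it.
- **Centring:** the teal rim is at about (443, 203) mm and the coaster centre at about (443.5, 203) mm.
- **Nesting:** teal met its stop with the gripper about 41 mm above the height where it was picked up. That is the 6 mm coaster plus the 34 mm nesting step, to within 1 mm. Both views agree with a rim height of 126 mm.
- **Handles:** they are about 80° apart.

**Disagreements:** The coaster network put its centre 3–7 mm off my ellipse fit, so I used the fit. The cover-grip network put the bar at x = 526 mm against the 517 mm I measured, but its y of -247 agrees with the shut stop (-246). No check failed, and I never saw a brush knocked aside.

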